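# Break the hood stay and shut the splicing station

## Task

Close the blue hood of the fibre splicing station: first press the red knuckle of its locked stay downwards so that the stay folds while the hood is still up, then lower the hood gently until it is fully shut. Do not let it slam, and leave the lens on its post and the covered dish where they stand.

Things in the scene. Friction and masses are not known exactly. Their poses are not given: they have to be found in the camera images.
- knuckle (a point): Centre of the red knuckle barrel (24 mm diameter, 34 mm long, parallel to the hinge) joining the stay's two bars beside the station's right (-y) wall. 1 to 3 N downwards on its top break the lock. It swings on a 70 mm circle about the lower bar's pivot, down and towards the hinge (15 mm down, 10 mm back is well past straight), then low beside the wall as the hood shuts.
- stay (a joint): Fold at the knuckle (rad): 0 locked against its stop, bowed slightly upwards (start), 0.2 bars in line, more = broken, about 2.7 with the hood shut. Stays as left. While locked the hood cannot close. The 70 mm lower bar pivots on the station's side, level with the hinge and 220 mm in front of it; the 124 mm upper bar meets the hood's side 140 mm from its hinge.
- hood (a joint): Blue hood's angle (rad): 0 shut (level), 1.05 (60 degrees) at the start. Flat plate 190 mm wide, 165 mm from hinge to free edge, 8 mm thick above the hinge axis; outer face up and away from the robot. Stiff hinge: with the stay broken it stays at any angle; 2 to 4 N on the outer face near the free edge lower it. Faster than 1.5 rad/s is slamming.
- hinge (a point): Middle of the hood's hinge axis, at the station's back, level with the housing's top (100 to 130 mm above the table). Axes: x front to back (the shut hood lies to -x), y along the hinge, z up. Fixed white housing 240 (x) by 180 (y) by 100 mm high on a black plinth of 0 to 30 mm, from 10 mm behind the hinge to 230 mm in front. A like station, grey hood shut, no stay, stands left or right of it.
- lens: Bystander: loose lens in a black ring, 44 mm across, upright on a 13 mm post with a 48 mm round foot, 114 mm high; origin under the foot's centre, z up. Leave it alone.
- dish: Bystander: loose covered clear dish, 90 mm across and 16 mm high (19 mm with the yellow dot on its cover); origin under its centre, z up. Leave it alone.

How it is judged:
On the way:
1. the stay is broken at its knuckle, folded past straight, while the hood is still up (value of joint stay above 0.4 rad and value of joint hood above 0.5 rad), for 0.2 s.
At the end, for the whole second after the job is handed in: The blue hood is shut (within 0.07 rad, 4 degrees, of fully shut) and at rest (value of joint hood below 0.07 rad and velocity of joint hood between -0.05 and 0.05 rad/s); the robot touches nothing.
It fails at once if the hood is slammed (it moves down faster than 1.5 rad/s) (velocity of joint hood below -1.5 rad/s).
It fails at once if the lens is pushed more than 30 mm away or tipped (distance of lens from where it was at the start of the episode above 0.03 m or angle between lens's own z axis and vertical above 0.5 rad).
It fails at once if the dish is pushed more than 30 mm away or tipped (distance of dish from where it was at the start of the episode above 0.03 m or angle between dish's own z axis and vertical above 0.5 rad).
It also fails if it takes over 48 s, if anything falls off the work surface, if the arm or the gripper's body presses on something with over 40 N, if the wrist force passes 120 N, or if a joint passes its speed limit or range.

## Robot

A 7-joint arm with a two-finger parallel gripper is mounted at the origin on the work surface. World frame = base frame: x ahead of the robot, y to its left, z up, the work surface at z = 0. Lengths are in m, angles in rad, forces in N, time in s.
With the tool pointing down it reaches from about 0.4 to 0.85 m from the base axis. Payload 4.5 kg.
Tool frame: the origin (TCP) lies midway between the tips of the shut fingers; the grasp point (between the pads) lies 19 mm behind it; z points along the fingers, y is the direction in which the jaws open and shut (so a half turn about z gives the same grasp; the last joint's range is limited). The gripper opens to 88 mm and grips with 3 to 60 N. Pads are 18 mm wide; open, the fingers measure 123 mm over their backs; the gripper's body (75 mm by 187 mm) begins 45 mm behind the grasp point.
Start: joints at [1.25, 0.689, -0.195, 1.565, 0.157, 0.902, -0.215], TCP at [0.217, -0.586, 0.239] pointing down, gripper open.
Joint ranges: [-3.01, 3.01], [-0.46, 2.08], [-1.47, 1.51], [0.13, 2.56], [-1, 4.14], [0.04, 2.09], [-2.66, 2.66]. Speed limits (rad/s): [2.57, 2.57, 3.14, 3.14, 3.14, 3.14, 3.14].

## Interface

Orientations are given as a unit quaternion [x, y, z, w].
In Python, from plant import r gives the robot as it stands. The module is installed in compiled form; this text tells all that it offers.
- The arm moves only by the tool carry_out, never from a script. Its argument "commands" is a list of rows, each a list of 6 numbers: the shift along the tool's x, y, z in m, then the turn, a rotation vector about the tool's x, y, z in degrees. In form: [[dx, dy, dz, wx, wy, wz], ...]. A call has 1 to 12 rows; each row is the pose to reach, as a shift and turn from the pose commanded when the call began, along the tool's axes at that moment; what a row does not reach only later rows make up. A row lasts 1/10 s, in which the tool goes at most 50 mm and 8.59 degrees, less where a joint would pass 70% of its speed; a pose out of reach is approached as far as the arm can. A call with a gripper value outside its range is refused whole. "fingers" is the closure in counts, from 0 (fully open) to 255 (shut), set as the call begins (left out, the last holds). The fingers move at their own pace and stop on an object; "grip_force" is the grip in N (left out, the last holds). Time passes only in rows, so rows that repeat a pose let the fingers close. It gives the time, the measured TCP pose, the force and the opening at its end, in the units of the state.
- r.get_state(): the state, without advancing time (a new reading comes with each control period).
- r.snapshot(name): name is "scene" or "top" or "wrist"; returns a dict with "img" (480x640x3 uint8, blue, green, red), "intrinsics" (3x3 intrinsics, pixels), "k1" (the pictures are not rectified: a ray, as slopes to the right and down, at radius r is drawn at 1 + k1 r^2 times it, then the intrinsics apply), "extrinsics" (4x4, takes a point from camera to world coordinates); the wrist camera has in their place "tool_from_camera" (4x4, takes a point from camera to tool coordinates, whose origin is the TCP and whose axes are the flange's). Camera axes: x right, y down, z forward; pixel columns grow to the right and rows downward; lengths in m; the calibration is good to about 2 mm. A picture is of the moment at which its call begins: read the wrist's pose just before it. There is no depth.
- r.finish_job(): hands the job in, once; it reports no verdict.
Trained networks look in a picture, given as the dict that the camera call returned (one of the last four; its "shot" number tells which), for a name from the list of things; names that differ only in an ending like _2 or _b are one class to them, and where a whole thing is asked for, a point or a joint stands for the part that bears it (a point fixed in the world has none). Each returns a list of dicts, best first, with "p" (0 to 1); they miss things now and then, are a little off and sometimes report something else, mostly with a low value. They report only what shows in the picture. A call takes as long as a camera call.
- r.spot_in(picture, label): "xyz" ([x, y, z] in m, in world coordinates, good to about 4 mm: the middle of the surface that is visible of it).
- r.spot_point(picture, label): "xyz" ([x, y, z] in m, in world coordinates, good to about 4 mm: a listed point, or the origin of a listed thing).
The state is a dict: "clock": time; "q": joint angles; "qd": joint speeds; "joint_torque": joint torques, N m; "tool_pos": TCP position; "eef_rot": TCP orientation; "contact_force": force on the tool from outside, world axes, zero at the start; "moment": the same for the moment, N m; "opening": opening from 0.0 (shut) to 1.0 (fully open).
Only numpy, scipy, OpenCV 4.12 (cv2) and the standard library are available. Lean on these libraries where they do the work, as an engineer would, in place of code of your own. Each camera call takes 0.05 s, during which the arm holds its last target.

## Working session

There is one attempt and no reset: what is moved stays moved. The work goes in short steps, Python scripts to look and compute and a tool call to move; the robot and the scene stay as the last step left them, time stands still between calls to the robot, and variables do not carry over. Pictures are saved under pics/ and viewed, and the job is handed in when it is done.

Besides the shell and the picture viewer there is one more tool, called after "Request:" by a JSON object that holds its "api" and its "payload", one argument or row to a line. carry_out: Moves the arm, as the interface text tells. Its arguments: {"type":"object","properties":{"commands":{"type":"array","items":{"type":"array","items":{"type":"number"}}},"fingers":{"type":"number"},"grip_force":{"type":"number"}},"required":["commands"]}

```bash
mkdir -p pics; cat > h.py <<'E'
import numpy as np, cv2
from plant import r
from scipy.spatial.transform import Rotation as R
def st():
    s=r.get_state(); print('t',round(s['clock'],2),'pos',np.round(s['tool_pos'],4),'rot',np.round(s['eef_rot'],4),'F',np.round(s['contact_force'],2),'op',round(s['opening'],2)); return s
def proj(p,P):
    E=np.linalg.inv(p['extrinsics']); c=E[:3,:3]@np.array(P)+E[:3,3]; a=c[:2]/c[2]; a=a*(1+p['k1']*(a@a)); K=np.array(p['intrinsics']); return K[:2,:2]@a+K[:2,2]
E
python3 - <<'E'
from h import *
s=st(); print(R.from_quat(s['eef_rot']).as_matrix().round(3))
for n in ['scene','top']:
    p=r.snapshot(n); cv2.imwrite(f'pics/{n}0.png',p['img']); print(n,np.round(p['extrinsics'],3).tolist())
    for l in ['knuckle','hinge','hood','stay','lens','dish']:
        for f in (r.spot_in,r.spot_point):
            try: print(l,f.__name__,[(np.round(d['xyz'],3).tolist(),round(d['p'],2)) for d in f(p,l)[:3]])
            except Exception as e: print(l,f.__name__,e)
print(r.get_state()['clock'])
E
```

```text
t 0.0 pos [ 0.2169 -0.5855  0.2379] rot [ 9.843e-01  1.765e-01 -2.000e-04 -9.000e-04] F [ 0.18  0.11 -0.32] op 1.0
[[ 0.938  0.347 -0.001]
 [ 0.347 -0.938  0.002]
 [-0.    -0.002 -1.   ]]
scene [[-0.379, 0.794, -0.476, 1.077], [0.925, 0.331, -0.184, 0.144], [0.012, -0.51, -0.86, 1.049], [0.0, 0.0, 0.0, 1.0]]
knuckle call [([0.408, -0.29, 0.178], 0.73)]
knuckle call [([0.4, -0.293, 0.163], 0.79)]
hinge call [([0.549, -0.181, 0.12], 0.89)]
hinge call [([0.598, -0.225, 0.11], 0.91)]
hood call [([0.563, -0.216, 0.198], 0.78)]
hood call it knows: dish, hinge, knuckle, lens
stay call [([0.45, -0.293, 0.2], 0.55)]
stay call it knows: dish, hinge, knuckle, lens
lens call [([0.477, -0.006, 0.039], 0.61)]
lens call [([0.474, -0.012, 0.001], 0.97)]
dish call [([0.716, -0.003, 0.018], 0.59)]
dish call [([0.712, -0.001, -0.0], 0.56)]
top [[-0.017, -0.989, 0.149, 0.386], [-1.0, 0.015, -0.018, -0.061], [0.015, -0.149, -0.989, 1.231], [0.0, 0.0, 0.0, 1.0]]
knuckle call [([0.416, -0.294, 0.174], 0.88)]
knuckle call [([0.401, -0.294, 0.162], 0.62)]
hinge call [([0.488, -0.204, 0.113], 0.75), ([0.464, -0.013, 0.013], 0.38)]
hinge call []
hood call [([0.554, -0.213, 0.208], 0.83)]
hood call it knows: dish, hinge, knuckle, lens
stay call [([0.464, -0.299, 0.21], 0.59)]
stay call it knows: dish, hinge, knuckle, lens
lens call [([0.462, -0.01, 0.013], 0.84)]
lens call [([0.466, -0.009, 0.002], 0.63), ([0.596, -0.224, 0.11], 0.21)]
dish call [([0.712, -0.005, 0.019], 0.7)]
dish call [([0.712, -0.006, 0.003], 0.97)]
1.1
```

View pics/scene0.png

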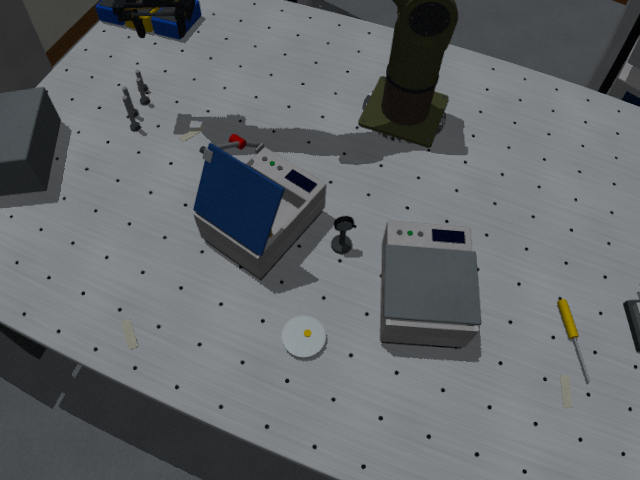

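View pics/top0.png

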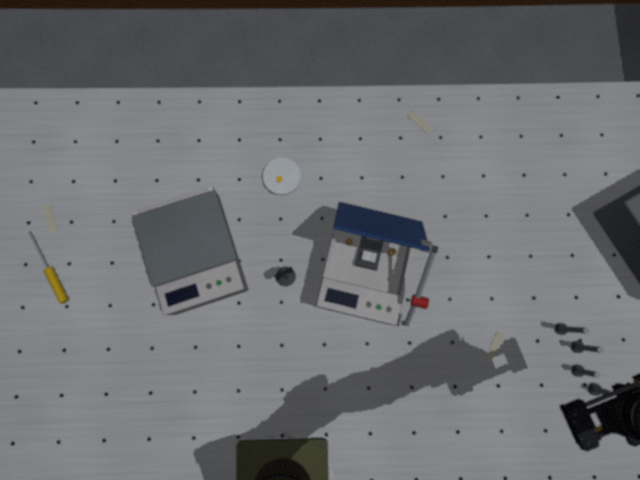

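Both views show the blue-hood station at right of centre, with its knuckle at scene (237,141) and top (420,302). The lens is at top (285,276), the dish at (281,176), and the grey station is to the left. The hinge and knuckle estimates agree with the linkage geometry. Next I'll measure the yaw.

```bash
cat > crop.py <<'E'
from h import *
p=r.snapshot('top'); cv2.imwrite('pics/top1.png',cv2.resize(p['img'][190:340,300:450],None,fx=4,fy=4,interpolation=cv2.INTER_CUBIC))
import pickle; pickle.dump(p,open('top.pkl','wb'))
for l in ['knuckle','hinge']:
    print([(np.round(d['xyz'],4).tolist(),round(d['p'],2)) for d in r.spot_point(p,l)[:3]])
p=r.snapshot('scene'); pickle.dump(p,open('scene.pkl','wb'))
for l in ['knuckle','hinge']:
    print([(np.round(d['xyz'],4).tolist(),round(d['p'],2)) for d in r.spot_point(p,l)[:3]])
cv2.imwrite('pics/scene1.png',cv2.resize(p['img'][125:275,180:340],None,fx=4,fy=4,interpolation=cv2.INTER_CUBIC))
E
python3 crop.py
```

```text
[([0.4033, -0.2948, 0.1621], 0.63)]
[([0.5938, -0.2238, 0.1119], 0.55)]
[([0.4013, -0.2913, 0.1661], 0.59)]
[([0.5951, -0.2241, 0.1088], 0.8)]
```

View pics/top1.png

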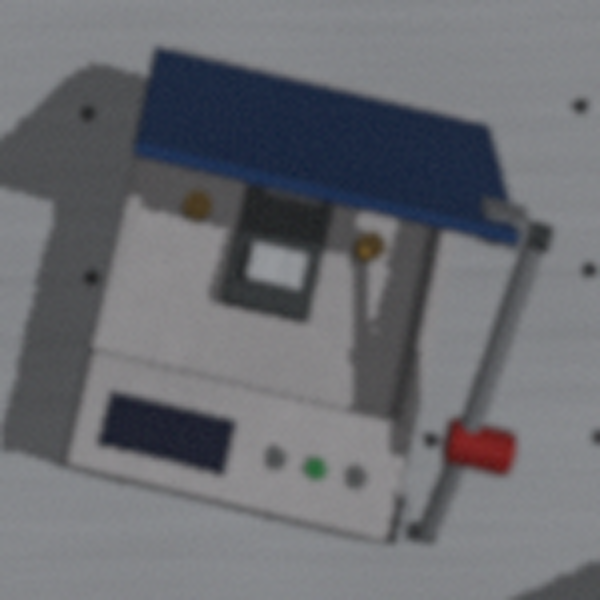

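View pics/scene1.png

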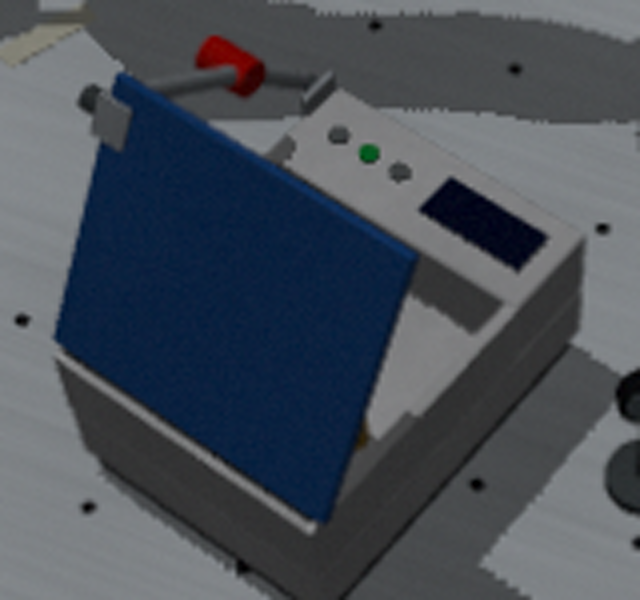

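```bash
cat > fit.py <<'E'
from h import *; import pickle
from scipy.optimize import least_squares
T=pickle.load(open('top.pkl','rb'));S=pickle.load(open('scene.pkl','rb'))
c=[(T,(-.23,.09,0),(68,463)),(T,(-.23,-.09,0),(393,543)),(T,(.007,.095,.004),(155,48)),(T,(.007,-.095,.004),(487,126)),(T,(-.0755,.095,.147),(135,150)),(T,(-.0755,-.095,.147),(515,235)),
(S,(-.23,.09,0),(585,238)),(S,(-.0755,.095,.147),(415,255)),(S,(-.0755,-.095,.147),(118,73)),(S,(.007,.095,.004),(325,522)),(S,(.007,-.095,.004),(57,342))]
def W(v,P): return np.array(v[:3])+R.from_euler('z',v[3]).apply(P)
def f(v):
    o=[]
    for cam,P,px in c:
        off=np.array((300,190) if cam is T else (180,125)); o+=list(proj(cam,W(v,P))-(off+np.array(px)/4))
    return o
s=least_squares(f,[.595,-.224,.11,-.24],loss='soft_l1'); v=s.x
print(v.round(4),np.degrees(v[3])); print(np.reshape(f(v),(-1,2)).round(1).tolist())
k=np.array([.402,-.293,.1635]); print('knuckle station',R.from_euler('z',-v[3]).apply(k-v[:3]).round(4)); print('k pred',W(v,(-.1716,-.113,.0505)).round(4))
E
python3 fit.py
```

```text
[ 0.5969 -0.2242  0.1082 -0.2463] -14.1124896395891
[[-0.9, 1.8], [-0.6, 1.1], [-0.7, -0.1], [0.2, -0.2], [-0.6, -0.4], [1.3, 0.8], [0.2, -1.8], [-0.0, 0.3], [-1.1, -0.0], [-0.4, 2.0], [-1.8, 0.7]]
knuckle station [-0.1722 -0.1142  0.0553]
k pred [ 0.4029 -0.2919  0.1587]
```

```bash
cat >> h.py <<'E'
H=np.array([.597,-.224,.109]); YAW=-.246; Rz=R.from_euler('z',YAW)
Rd=R.from_matrix(np.c_[Rz.apply([1,0,0]),Rz.apply([0,-1,0]),[0,0,-1.]])
def plan(pts,s=None):   # station pts -> rows
    s=s or st(); R0=R.from_quat(s['eef_rot']); w=(R0.inv()*Rd).as_rotvec(degrees=True).round(1)
    print('turn',w)
    for P in pts:
        g=H+Rz.apply(P); print(np.round(P,3),g.round(3),'tool shift',R0.inv().apply(g-s['tool_pos']).round(4))
E
python3 -c "
from h import *
plan([(-.170,-.116,.10),(-.170,-.116,.075)])"
```

```text
t 1.4 pos [ 0.2172 -0.5861  0.2387] rot [0.9843 0.1765 0.     0.    ] F [-0.25 -0.03  0.29] op 1.0
turn [ 0.  -0.  34.4]
[-0.17  -0.116  0.1  ] [ 0.404 -0.295  0.209] tool shift [ 0.2762 -0.208   0.0297]
[-0.17  -0.116  0.075] [ 0.404 -0.295  0.184] tool shift [ 0.2762 -0.208   0.0547]
```

Request:
{"api": "carry_out", "payload": {
  "commands": [
    [0.03, -0.023, 0, 0, 0, 4],
    [0.06, -0.046, 0, 0, 0, 8],
    [0.092, -0.069, 0, 0, 0, 12],
    [0.123, -0.092, 0, 0, 0, 16],
    [0.154, -0.116, 0, 0, 0, 20],
    [0.185, -0.139, 0, 0, 0, 24],
    [0.216, -0.162, 0, 0, 0, 28],
    [0.246, -0.185, 0, 0, 0, 32],
    [0.276, -0.208, 0, 0, 0, 34.4],
    [0.276, -0.208, 0.01, 0, 0, 34.4],
    [0.276, -0.208, 0.02, 0, 0, 34.4],
    [0.276, -0.208, 0.02, 0, 0, 34.4]
  ],
  "fingers": 255,
  "grip_force": 20
}}

```text
clock: 2.6
tool_pos: [0.402, -0.2958, 0.2174]
eef_rot: [0.992, -0.123, -0.002, -0.0]
contact_force: [-0.5, -0.8, -0.0]
opening: 0.006
```

```bash
cat > look.py <<'E'
import sys; from h import *
n=sys.argv[1]
p=r.snapshot('scene'); a=cv2.resize(p['img'][60:300,120:360],None,fx=1.6,fy=1.6)
p2=r.snapshot('wrist' if len(sys.argv)>2 else 'top'); b=p2['img']; b=cv2.resize(b if len(sys.argv)>2 else b[150:390,260:500],(384,384))
cv2.imwrite(f'pics/{n}.png',np.hstack([a,b]))
E
python3 look.py above; python3 -c "
from h import *
plan([(-.170,-.116,.10),(-.170,-.116,.067)])"
```

```text
t 2.7 pos [ 0.4025 -0.2966  0.2184] rot [ 9.923e-01 -1.239e-01 -6.000e-04  2.000e-04] F [ 0.17 -0.45  0.25] op 0.0
turn [ 0.   0.1 -0.1]
[-0.17  -0.116  0.1  ] [ 0.404 -0.295  0.209] tool shift [ 0.001  -0.0018  0.0094]
[-0.17  -0.116  0.067] [ 0.404 -0.295  0.176] tool shift [ 0.001  -0.0018  0.0424]
```

View pics/above.png

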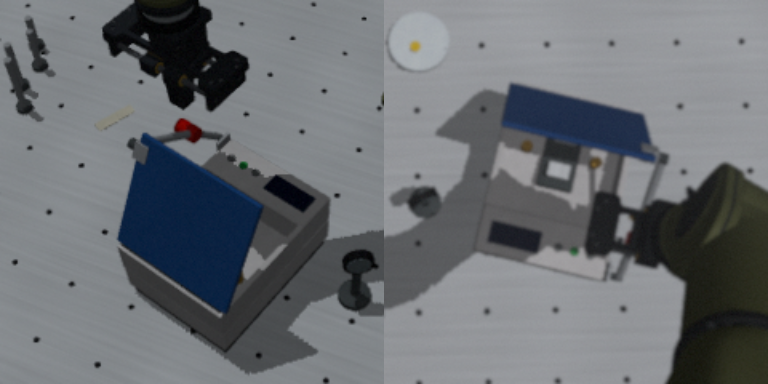

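Left (scene): the shut fingers are above the red knuckle at about (187,130), clear of the hood. I'll press along the knuckle's arc.

Request:
{"api": "carry_out", "payload": {
  "commands": [
    [0, -0.002, 0.015, 0, 0, 0],
    [0, -0.002, 0.03, 0, 0, 0],
    [0.001, -0.002, 0.038, 0, 0, 0],
    [0.001, -0.002, 0.042, 0, 0, 0],
    [0.003, -0.002, 0.045, 0, 0, 0],
    [0.006, -0.002, 0.048, 0, 0, 0],
    [0.008, -0.002, 0.052, 0, 0, 0],
    [0.011, -0.002, 0.056, 0, 0, 0],
    [0.014, -0.002, 0.061, 0, 0, 0],
    [0.016, -0.002, 0.065, 0, 0, 0],
    [0.016, -0.002, 0.065, 0, 0, 0]
  ]
}}

```text
clock: 3.8
tool_pos: [0.4187, -0.2967, 0.1528]
eef_rot: [0.992, -0.122, -0.001, -0.0]
contact_force: [-2.9, -0.7, -0.2]
opening: 0.005
```

```bash
python3 look.py pressed; python3 -c "
from h import *
st()
for n in ('scene','top'):
  print(r.spot_point(r.snapshot(n),'knuckle'))"
```

```text
t 3.9 pos [ 0.4192 -0.2967  0.1534] rot [ 9.925e-01 -1.224e-01 -6.000e-04 -3.000e-04] F [-2.63  0.53 -0.9 ] op 0.01
[{'xyz': [0.4202, -0.2975, 0.1372], 'p': 0.56}, {'xyz': [0.4711, -0.0101, -0.0026], 'p': 0.33}]
[]
```

View pics/pressed.png

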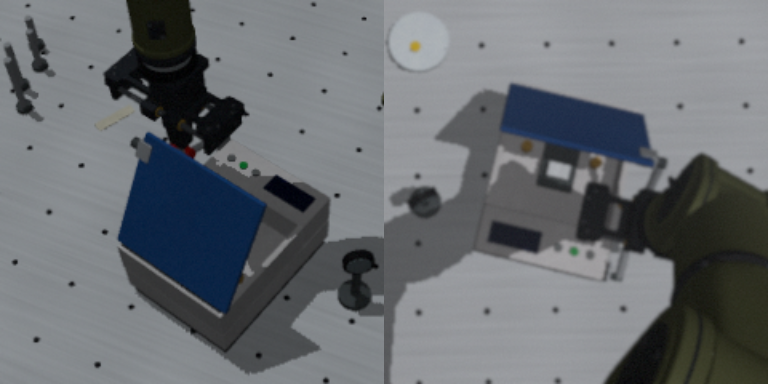

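Request:
{"api": "carry_out", "payload": {
  "commands": [
    [0, 0, 0.004, 0, 0, 0],
    [0, 0, 0.008, 0, 0, 0],
    [0.001, 0, 0.011, 0, 0, 0],
    [0.001, 0, 0.011, 0, 0, 0],
    [0.001, 0, 0.011, 0, 0, 0]
  ]
}}

```text
clock: 4.6
tool_pos: [0.4205, -0.2972, 0.1425]
eef_rot: [0.992, -0.122, -0.0, -0.0]
contact_force: [-2.1, 1.4, 0.4]
opening: 0.006
```

Request:
{"api": "carry_out", "payload": {
  "commands": [
    [-0.003, 0, -0.015, 0, 0, 0],
    [-0.006, 0, -0.035, 0, 0, 0],
    [-0.01, 0, -0.07, 0, 0, 0],
    [-0.01, 0, -0.11, 0, 0, 0],
    [-0.01, 0, -0.15, 0, 0, 0],
    [-0.01, 0, -0.18, 0, 0, 0],
    [-0.01, 0, -0.18, 0, 0, 0]
  ]
}}

```text
clock: 5.3
tool_pos: [0.4143, -0.2971, 0.3274]
eef_rot: [0.992, -0.123, 0.006, 0.003]
contact_force: [0.2, -0.6, -0.5]
opening: 0.003
```

```bash
python3 look.py lifted; python3 -c "
from h import *
for n in ('scene','top'):
  print(r.spot_point(r.snapshot(n),'knuckle'))
plan([(0,0,.25),(-.04,0,.16),(-.045,0,.14)])"
```

```text
[{'xyz': [0.4201, -0.2997, 0.1252], 'p': 0.63}]
[{'xyz': [0.4216, -0.2984, 0.1217], 'p': 0.74}]
t 5.6 pos [ 0.4105 -0.2946  0.3214] rot [ 9.925e-01 -1.225e-01 -1.100e-03 -4.000e-04] F [ 0.67 -0.18  0.03] op 0.0
turn [-0.   0.1  0. ]
[0.   0.   0.25] [ 0.597 -0.224  0.359] tool shift [ 0.1636 -0.1138 -0.0379]
[-0.04  0.    0.16] [ 0.558 -0.214  0.269] tool shift [ 0.1239 -0.1138  0.0522]
[-0.045  0.     0.14 ] [ 0.553 -0.213  0.249] tool shift [ 0.1189 -0.1138  0.0722]
```

View pics/lifted.png

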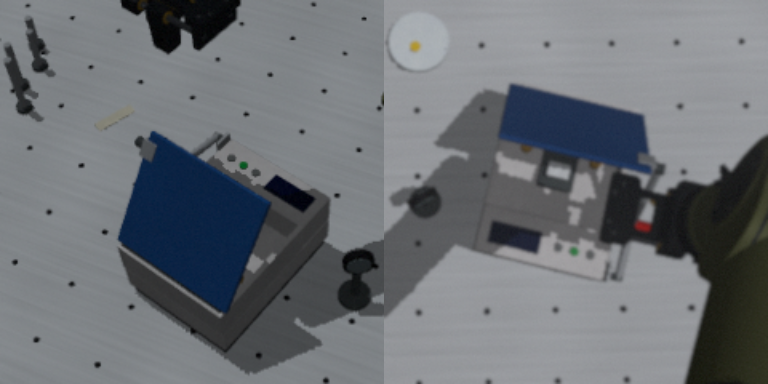

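The top view shows the knuckle down at about z 0.123, 14 mm above hinge level. The stay is folded well past straight and the hood is still up. Next I'll go over to the outer face.

Request:
{"api": "carry_out", "payload": {
  "commands": [
    [0.02, -0.015, -0.015, 0, 0, 0],
    [0.05, -0.035, -0.03, 0, 0, 0],
    [0.08, -0.06, -0.03, 0, 0, 0],
    [0.11, -0.085, -0.03, 0, 0, 0],
    [0.13, -0.105, -0.02, 0, 0, 0],
    [0.134, -0.114, 0.01, 0, 0, 0],
    [0.134, -0.114, 0.04, 0, 0, 0],
    [0.134, -0.114, 0.06, 0, 0, 0],
    [0.134, -0.114, 0.06, 0, 0, 0]
  ]
}}

```text
clock: 6.5
tool_pos: [0.5663, -0.2159, 0.2586]
eef_rot: [0.992, -0.122, -0.004, -0.001]
contact_force: [-0.9, 0.2, 0.1]
opening: 0.002
```

```bash
python3 look.py behind; python3 -c "
from h import *
pts=[]
for th in (1.0,.9,.8,.7,.6,.5,.4,.3,.2,.1,.03,0,-.03):
  pts.append((-.145*np.cos(th)+.008*np.sin(th)+.009,0,.145*np.sin(th)+.008*np.cos(th)))
plan(pts)"
```

```text
t 6.6 pos [ 0.5686 -0.217   0.2623] rot [ 9.925e-01 -1.225e-01 -5.000e-04 -0.000e+00] F [-0.11  0.09  0.07] op 0.0
turn [0.  0.1 0. ]
[-0.063  0.     0.126] [ 0.536 -0.209  0.235] tool shift [-0.0333 -0.0001  0.027 ]
[-0.075  0.     0.119] [ 0.524 -0.206  0.228] tool shift [-0.0456 -0.0001  0.0348]
[-0.086  0.     0.11 ] [ 0.513 -0.203  0.219] tool shift [-0.057  -0.0001  0.0438]
[-0.097  0.     0.1  ] [ 0.503 -0.2    0.209] tool shift [-0.0674 -0.0001  0.0539]
[-0.106  0.     0.088] [ 0.494 -0.198  0.197] tool shift [-0.0768 -0.0001  0.0649]
[-0.114  0.     0.077] [ 0.486 -0.196  0.186] tool shift [-0.0851 -0.0001  0.0769]
[-0.121  0.     0.064] [ 0.479 -0.194  0.173] tool shift [-0.0921 -0.0001  0.0896]
[-0.127  0.     0.05 ] [ 0.474 -0.193  0.159] tool shift [-9.780e-02 -1.000e-04  1.029e-01]
[-0.132  0.     0.037] [ 0.469 -0.192  0.146] tool shift [-1.021e-01 -1.000e-04  1.168e-01]
[-0.134  0.     0.022] [ 0.467 -0.191  0.131] tool shift [-1.051e-01 -1.000e-04  1.310e-01]
[-0.136  0.     0.012] [ 0.465 -0.191  0.121] tool shift [-1.063e-01 -1.000e-04  1.411e-01]
[-0.136  0.     0.008] [ 0.465 -0.191  0.117] tool shift [-1.066e-01 -1.000e-04  1.454e-01]
[-0.136  0.     0.004] [ 0.465 -0.191  0.113] tool shift [-1.068e-01 -1.000e-04  1.498e-01]
```

View pics/behind.png

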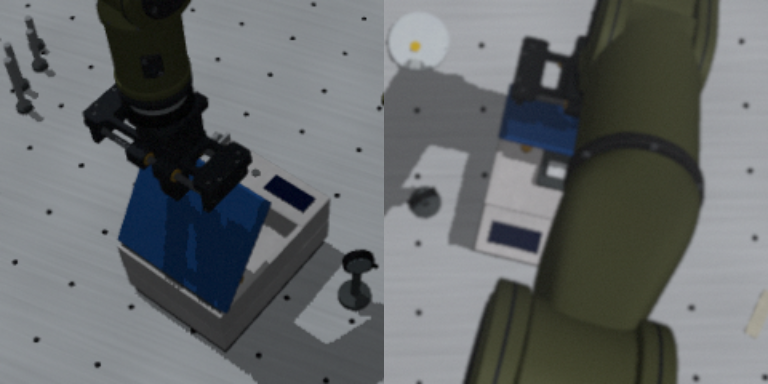

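The closed fingers are behind and above the outer face near the hood's mid-width, clear of the lens and dish. I'll lower the hood at about 0.5 rad/s.

Request:
{"api": "carry_out", "payload": {
  "commands": [
    [-0.012, 0, 0.01, 0, 0, 0],
    [-0.022, 0, 0.019, 0, 0, 0],
    [-0.03, 0, 0.025, 0, 0, 0],
    [-0.035, 0, 0.028, 0, 0, 0],
    [-0.04, 0, 0.031, 0, 0, 0],
    [-0.046, 0, 0.035, 0, 0, 0],
    [-0.051, 0, 0.039, 0, 0, 0],
    [-0.057, 0, 0.044, 0, 0, 0],
    [-0.062, 0, 0.049, 0, 0, 0],
    [-0.067, 0, 0.054, 0, 0, 0],
    [-0.072, 0, 0.059, 0, 0, 0],
    [-0.077, 0, 0.065, 0, 0, 0]
  ]
}}

```text
clock: 7.8
tool_pos: [0.4941, -0.1981, 0.1973]
eef_rot: [0.992, -0.122, 0.001, 0.0]
contact_force: [2.9, -0.9, 1.5]
opening: 0.004
```

```bash
python3 look.py mid; python3 -c "
from h import *
pts=[]
for th in (.6,.5,.4,.3,.2,.1,.03,0,-.03):
  pts.append((-.145*np.cos(th)+.008*np.sin(th)+.009,0,.145*np.sin(th)+.008*np.cos(th)))
plan(pts)"
```

```text
t 7.9 pos [ 0.4924 -0.1977  0.1967] rot [ 9.925e-01 -1.225e-01 -1.600e-03 -2.000e-04] F [-0.18  1.02  0.34] op 0.01
turn [-0.   0.2  0. ]
[-0.106  0.     0.088] [ 0.494 -0.198  0.197] tool shift [ 0.0017  0.     -0.0008]
[-0.114  0.     0.077] [ 0.486 -0.196  0.186] tool shift [-0.0065 -0.      0.0111]
[-0.121  0.     0.064] [ 0.479 -0.194  0.173] tool shift [-0.0135 -0.      0.0239]
[-0.127  0.     0.05 ] [ 0.474 -0.193  0.159] tool shift [-0.0192 -0.      0.0372]
[-0.132  0.     0.037] [ 0.469 -0.192  0.146] tool shift [-0.0235 -0.      0.0511]
[-0.134  0.     0.022] [ 0.467 -0.191  0.131] tool shift [-0.0264 -0.      0.0653]
[-0.136  0.     0.012] [ 0.465 -0.191  0.121] tool shift [-0.0276 -0.      0.0754]
[-0.136  0.     0.008] [ 0.465 -0.191  0.117] tool shift [-0.0279 -0.      0.0798]
[-0.136  0.     0.004] [ 0.465 -0.191  0.113] tool shift [-0.0281 -0.      0.0841]
```

View pics/mid.png

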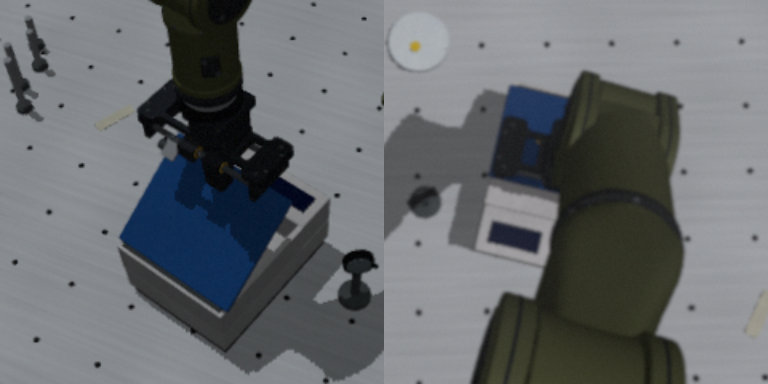

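The hood is following the fingers and is now at about 0.6 rad. I'll continue down to just above shut.

Request:
{"api": "carry_out", "payload": {
  "commands": [
    [-0.004, 0, 0.005, 0, 0, 0],
    [-0.007, 0, 0.011, 0, 0, 0],
    [-0.01, 0, 0.017, 0, 0, 0],
    [-0.013, 0, 0.023, 0, 0, 0],
    [-0.016, 0, 0.03, 0, 0, 0],
    [-0.019, 0, 0.037, 0, 0, 0],
    [-0.021, 0, 0.044, 0, 0, 0],
    [-0.023, 0, 0.051, 0, 0, 0],
    [-0.025, 0, 0.058, 0, 0, 0],
    [-0.026, 0, 0.064, 0, 0, 0],
    [-0.027, 0, 0.07, 0, 0, 0],
    [-0.027, 0, 0.07, 0, 0, 0]
  ]
}}

```text
clock: 9.1
tool_pos: [0.4673, -0.1915, 0.1269]
eef_rot: [0.992, -0.122, -0.001, -0.0]
contact_force: [-0.7, 0.1, -0.2]
opening: 0.008
```

```bash
python3 look.py low; python3 -c "
from h import *
st()"
```

```text
t 9.2 pos [ 0.4675 -0.1917  0.1275] rot [ 9.925e-01 -1.225e-01 -3.000e-04  0.000e+00] F [0.18 0.15 0.31] op 0.0
```

View pics/low.png

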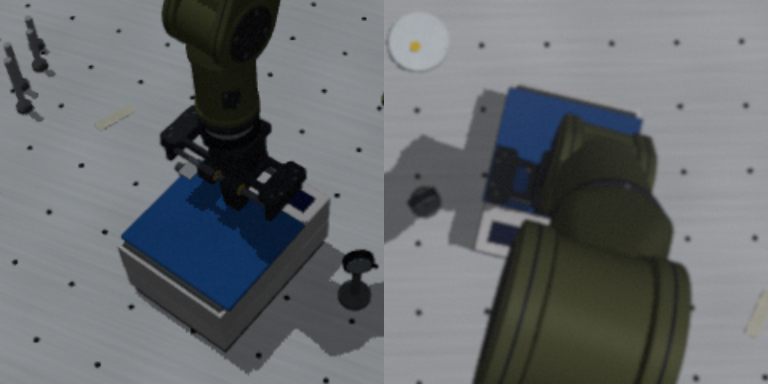

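Request:
{"api": "carry_out", "payload": {
  "commands": [
    [0, 0, 0.002, 0, 0, 0],
    [0, 0, 0.004, 0, 0, 0],
    [0, 0, 0.006, 0, 0, 0],
    [0, 0, 0.007, 0, 0, 0],
    [0, 0, 0.008, 0, 0, 0],
    [0, 0, 0.009, 0, 0, 0],
    [0, 0, 0.009, 0, 0, 0]
  ]
}}

```text
clock: 9.9
tool_pos: [0.4675, -0.1917, 0.1205]
eef_rot: [0.992, -0.123, 0.0, 0.0]
contact_force: [-4.2, 2.2, 21.0]
opening: 0.004
```

Contact is firm: 21 N at z 0.1205. I'll back off and check whether that is the shut stop.

Request:
{"api": "carry_out", "payload": {
  "commands": [
    [0, 0, -0.005, 0, 0, 0],
    [0, 0, -0.03, 0, 0, 0],
    [0, 0, -0.07, 0, 0, 0],
    [0, 0, -0.11, 0, 0, 0],
    [-0.04, 0, -0.15, 0, 0, 0],
    [-0.08, 0.03, -0.17, 0, 0, 0],
    [-0.12, 0.06, -0.17, 0, 0, 0],
    [-0.14, 0.1, -0.17, 0, 0, 0],
    [-0.15, 0.14, -0.17, 0, 0, 0],
    [-0.15, 0.17, -0.17, 0, 0, 0],
    [-0.15, 0.2, -0.17, 0, 0, 0],
    [-0.15, 0.2, -0.17, 0, 0, 0]
  ]
}}

```text
clock: 11.1
tool_pos: [0.2723, -0.3532, 0.2889]
eef_rot: [0.992, -0.126, 0.0, 0.002]
contact_force: [0.2, -0.2, -0.1]
opening: 0.005
```

```bash
sed 's/top1/top2/;s/scene1/scene2/;s/top.pkl/topb.pkl/;s/scene.pkl/sceneb.pkl/' crop.py > c2.py; python3 c2.py; python3 -c "
import cv2,numpy as np
a=cv2.imread('pics/top2.png');b=cv2.imread('pics/scene2.png')
cv2.imwrite('pics/both2.png',np.hstack([cv2.resize(a,(400,400)),cv2.resize(b,(400,400))]))
from h import *; st()"
```

```text
[([0.33, -0.2717, 0.0438], 0.79)]
[([0.5972, -0.2224, 0.1106], 0.9)]
[([0.3298, -0.2731, 0.0494], 0.54)]
[([0.599, -0.224, 0.1129], 0.67)]
t 11.4 pos [ 0.2742 -0.348   0.2887] rot [ 9.926e-01 -1.214e-01 -0.000e+00 -3.000e-04] F [ 0.39 -0.3   0.2 ] op 0.01
```

View pics/both2.png

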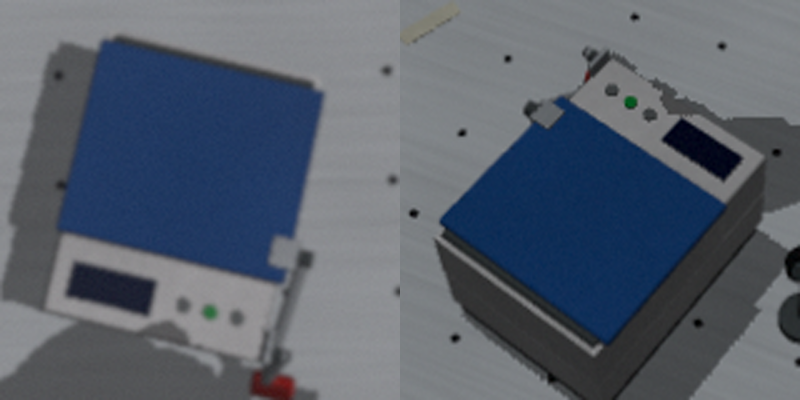

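View pics/scene2.png

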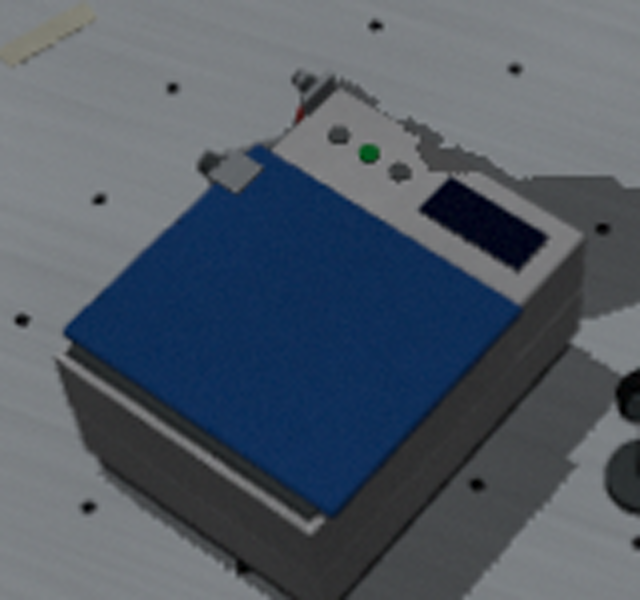

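```bash
python3 - <<'E'
from h import *; import pickle
S=pickle.load(open('sceneb.pkl','rb'))
for th in (0,.05,.1): 
    P=(-.165*np.cos(th)+.008*np.sin(th),.095,.165*np.sin(th)+.008*np.cos(th))
    print(th,((proj(S,H+Rz.apply(P))-[180,125])*4).round(1))
p=r.snapshot('top')
for l in('lens','dish'): print(l,[(np.round(d['xyz'],3),d['p']) for d in r.spot_point(p,l)[:1]])
E
```

```text
0 [524.5 302.3]
0.05 [524.1 294.2]
0.1 [523.2 286.5]
lens [(array([ 0.472, -0.01 ,  0.004]), 0.75)]
dish [(array([ 0.713, -0.004,  0.002]), 0.8)]
```

The observed hood corner at (520,303) matches an angle of 0 within 0.01 rad. The lens and dish have not moved, so I'm handing in.

```bash
python3 -c "
from h import *
s=st(); print(np.abs(s['qd']).max()); print(r.finish_job())"
```

```text
t 11.55 pos [ 0.2741 -0.3485  0.2888] rot [ 9.926e-01 -1.218e-01  1.000e-04 -0.000e+00] F [0.4  0.71 0.78] op 0.01
0.0057615886308000665
the job is handed in; nothing more can be done
None
```

The blue hood is shut and the job is handed in at 11.6 s; `r.finish_job()` gives no verdict, so what follows is from my own checks.

**What I did:** With the fingers shut, I pressed the red knuckle down along its arc while the hood was still up. It went from about z 0.163 to 0.123 m, which I work out as a fold of about 0.9 rad. Then I lowered the hood from its outer face at about 0.5 rad/s until it met a firm stop (21 N upwards on the tool), and backed the arm well clear.

**Last checks:**
- **Hood:** the picture puts its free corner within about 0.01 rad of fully shut. The fingertip height at the stop suggested up to about 0.02 rad. Both are inside the 0.07 rad limit.
- **Stay:** the knuckle sits at z of about 0.046 m, as it should with the hood shut.
- **Lens and dish:** both are where they were at the start, to within the measuring error.
- **Arm:** it is at rest, touching nothing.

No check failed. One small gap is that the top camera missed the knuckle once while the gripper covered it; both cameras found it after the lift.

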